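Set the photometer's sample carriage against its click stop

TASK

On the photometer's bench rail, first slide the steel stop block back along the rail until it clicks into the notch in the rail's rib and leave it there. Then squeeze the sample carriage's lock tab against its fixed post, keep it squeezed while you slide the carriage up until its nose rests against the stop block, and let go so that it locks there, with the stop block still clicked in. Leave the glassware and instruments around it where they are.

Things in the scene. Friction and masses are not known exactly. Their poses are not given: they have to be found in the camera images.
- rail: photometer bench, fixed: aluminium rail along the body's y, 44 mm wide, top 50 mm above the table, with a steel rib 12 mm wide and 8 mm high along its middle, a toothed rack on the rib's -x side. At its ends two grey head boxes, 125 mm tall, x -40 to +110 mm, inner faces at y -257 and +257 mm. Origin on the table under the rail's middle; z up, y along the rail from carriage to stop block. Place and yaw vary.
- notch (a point): middle of the only notch in the rib (a 7 mm gap with a dark bottom), at the rib's top, 58 mm above the table, 60 mm to +y of the rail's middle. Axes as the rail's.
- stop_block (a joint): stop block's position along the rail's +y, m; 0 = clicked in at the notch. Starts 0.045 to 0.125. A sprung ball under it rides on the rib (drag 4 to 5 N) and drops about 1 mm into the notch: it pulls in and centres from about 3 mm away and needs about 16 N to be pushed out. The block can run on past the notch; then slide it back.
- stop_grip (a point): top centre of the stop block's grip: a plain upright steel block 34 mm across the rail (x), 24 mm along it (y), 40 mm tall, top 108 mm above the table, on the middle of a saddle 60 mm across and 40 mm long whose top is 68 mm above the table. Axes as the rail's.
- stop_face (a point): middle of the face of the stop block's saddle that looks to the carriage (-y), 20 mm to -y of the block's middle, 63 mm above the table. Axes as the rail's.
- carriage (a joint): sample carriage's position along the rail's +y (towards the stop block), m; 0 is 160 mm to -y of the rail's middle. Starts locked between 0 and 0.08; reads 0.150 against the clicked-in stop. The tab's tooth locks in a rack of 6 mm pitch, one of whose gaps lies at 0.150. Locked it withstands about 40 N; with the tab squeezed it slides with about 2 N.
- carriage_grip (a point): middle of the top of the carriage's grip, 112 mm above the table: two black upright plates with a gap of 18 mm, each 26 mm long along y, on a deck 60 mm wide (x) whose top is 66 mm above the table. At -x the fixed post, 12 mm thick; at +x the sprung lock tab, 10 mm thick. Squeeze them together along x; outer faces 20 mm either side of this point (tab 13 mm when fully pressed).
- cuvette (a point): foot of the glass cuvette in the carriage's sample holder (26 mm square, top 111 mm above the table), on an arm at +x: 75 mm to +x and 50 mm to -y of the grip. It rides with the carriage.
- carriage_nose (a point): middle of the front (+y) end of the carriage's deck, 40 mm to +y of the grip and 63 mm above the table; this end meets the stop's face. Axes as the rail's.
- lock_tab (a joint): how far the lock tab is pressed towards the post, in m: about 0 (down to -0.0015) = let go and locked, tooth in the rack; free to slide from 0.0045; 0.007 = fully pressed. Pressing takes about 10 N at first, 14 N fully. Let go between two gaps of the rack, the tooth slips into the nearer one.
- flask_big: bystander, not to be disturbed: conical glass flask with a stopper, 84 mm across, 137 mm tall; origin at the centre of its underside
- flask_small: bystander, not to be disturbed: conical glass flask with a stopper, 68 mm across, 112 mm tall; origin at the centre of its underside
- beaker: bystander, not to be disturbed: open glass beaker, 66 mm across, 85 mm tall; origin at the centre of its underside
- vial: bystander, not to be disturbed: small capped sample vial, 26 mm across, 50 mm tall; origin at the centre of its underside
- refractometer: bystander, not to be disturbed: hand refractometer lying flat, 170 x 36 x 34 mm; origin at the centre of its underside
- ph_meter: bystander, not to be disturbed: pen-type pH meter lying flat, 155 x 38 x 28 mm; origin at the centre of its underside

How it is judged:
On the way, in this order (a step that is already met when the one before it is completed fails the run):
1. the stop block is clicked into the notch (value of joint stop_block between -0.003 and 0.003 m), for 0.3 s.
2. with the lock tab pressed, the carriage has been slid along the rail, the stop still clicked in (all of step 1 and value of joint lock_tab above 0.003 m and distance of carriage_nose from where it was at the start of the episode above 0.03 m), for 0.1 s.
At the end, for the whole second after the job is handed in: the stop block is clicked in at the notch (within 3 mm), the carriage's nose is against its face (gap under 3 mm), the lock tab is let go (under 2 mm pressed) and both are at rest (all of step 1 and y of carriage_nose in the frame of stop_face between -0.003 and 0.003 m and value of joint lock_tab below 0.002 m and velocity of joint carriage between -0.005 and 0.005 m/s and velocity of joint stop_block between -0.005 and 0.005 m/s); the robot touches nothing.
It fails at once if a flask, the beaker, the vial or one of the instruments beside the rail is knocked over or pushed more than 30 mm (distance of any of flask_big, flask_small, beaker, vial, refractometer, ph_meter from where it was at the start of the episode above 0.03 m).
It also fails if it takes over 42 s, if anything falls off the work surface, if the arm or the gripper's body presses on something with over 40 N, if the wrist force passes 120 N, or if a joint passes its speed limit or range.

ROBOT

A 6-joint arm with a two-finger parallel gripper is mounted at the origin on the work surface. World frame = base frame: x ahead of the robot, y to its left, z up, the work surface at z = 0. Lengths are in m, angles in rad, forces in N, time in s.
With the tool pointing down it reaches from about 0.35 to 1 m from the base axis. Payload 7.1 kg.
Tool frame: the origin (TCP) lies on the mounting face of the last link; the fingertips stand 173 mm ahead of it and the grasp point (between the pads) lies 155 mm ahead of it; z points along the fingers, y is the line along which they close (so a half turn about z gives the same grasp; the last joint's range is limited). The gripper opens to 85 mm and grips with 20 to 120 N. Pads are 22 mm wide; open, the fingers measure 114 mm over their backs; the gripper's body (76 mm by 85 mm) begins 54 mm behind the grasp point. The pads swing forward as they close: fully open they stand 13 mm farther back than shut.
Start: joints at [-1.126, 0.423, 1.63, -0, 1.089, -0.019], TCP at [0.28, -0.559, 0.405] pointing down, gripper open.
Joint ranges: [-3, 3], [-0.9, 2.11], [0.09, 2.58], [-1.31, 4.45], [0.11, 2.69], [-2.54, 2.54]. Speed limits (rad/s): [2.39, 2.39, 3.01, 3.14, 3.14, 3.14].

INTERFACE

Orientations are given as a unit quaternion [w, x, y, z].
In Python, from bench import * gives the robot as it stands.
- The arm moves only by the shell command python3 -m crank 'ROWS'. ROWS is JSON, a list of rows, each an object with "offset": the shift along the tool's x, y, z normalised to -1 to 1, where 1 is 400 mm, a list of three; "dr": the turn, a rotation vector about the tool's x, y, z normalised to -1 to 1, where 1 is 0.5 rad, a list of three; "gripper": the opening, from -1 (shut) to 1 (fully open), so that 0 is half open. In form: [{"offset": [dx, dy, dz], "dr": [rx, ry, rz], "gripper": gripper}, ...]. A call has 1 to 8 rows; each row is the pose to reach, as a shift and turn from the pose commanded when the call began, along the tool's axes at that moment; what a row does not reach only later rows make up. A row lasts 1/12 s, in which the tool goes at most 41.7 mm and 7.16 degrees, less where a joint would pass 70% of its speed; a pose out of reach is approached as far as the arm can. A call with a number of a shift or a turn outside -1 to 1 is refused whole. A call with a gripper value outside its range is refused whole. The fingers move at their own pace and stop on an object; the grip force is fixed at half the most. Time passes only in rows, so rows that repeat a pose let the fingers close. It gives the time, the measured TCP pose, the force, the opening and the grip force at its end, in the units of the state.
- read_state(): the state, without advancing time (a new reading comes with each control period).
- camera(name): name is "side" or "top" or "wrist"; returns a dict with "color" (420x560x3 uint8, red, green, blue), "depth" (420x560 float32, m along the optical axis (not along the pixel's ray), 0 where there is no reading), "fx", "fy", "cx", "cy" (pixels), "distortion" ([k1, k2, p1, p2, k3] as OpenCV has them; the pictures are not rectified), "R" (3x3) and "t" (3): a world point X has camera coordinates R X + t. Camera axes: x right, y down, z forward; pixel columns grow to the right and rows downward; lengths in m; the calibration is good to about 2 mm. A picture is of the moment at which its call begins.
- hand_in(): hands the job in; it is judged then, once.
The state is a dict: "t": time; "q": joint angles; "qd": joint speeds; "tau": joint torques, N m; "ee_pos": TCP position; "tcp_rot": TCP orientation; "wrist_force": force on the tool from outside, world axes, zero at the start; "moment": the same for the moment, N m; "grip_width": finger opening in m; "gripper_force": force on a finger pad.
Only numpy, scipy, OpenCV 4.12 (cv2) and the standard library are available. Lean on these libraries where they do the work, as an engineer would, in place of code of your own. Each camera call takes 0.05 s, during which the arm holds its last target. There are 200 camera calls.

## Working session

There is one attempt and no reset: what is moved stays moved. The work goes in short steps, Python scripts to look and compute and a shell command to move; the robot and the scene stay as the last step left them, time stands still between calls to the robot, and variables do not carry over. Pictures are saved under pics/ and viewed, at most 10 in all, crops included, and the job is handed in when it is done.

```bash
mkdir -p pics; python3 - <<'E'
from bench import *
import cv2,numpy as np
s=read_state();print({k:np.round(v,3) for k,v in s.items()})
for n in("top","side"):
    c=camera(n);np.savez(f"{n}.npz",**c)
    cv2.imwrite(f"pics/{n}0.png",c["color"][:,:,::-1])
    print(n,c["fx"],c["fy"],c["cx"],c["cy"],c["distortion"],c["R"].round(3).tolist(),c["t"])
E
```

```text
{'t': np.float64(0.0), 'q': array([-1.126,  0.424,  1.631,  0.   ,  1.089, -0.019]), 'qd': array([-0.001, -0.001, -0.002,  0.   ,  0.   ,  0.001]), 'tau': array([ 0.0000e+00, -5.5738e+01, -2.8174e+01,  0.0000e+00,  7.0000e-03,
       -0.0000e+00]), 'ee_pos': array([ 0.279, -0.559,  0.404]), 'tcp_rot': array([-0.001,  0.973,  0.23 , -0.   ]), 'wrist_force': array([-0.785, -0.412,  0.781]), 'moment': array([-0.026, -0.006, -0.022]), 'gripper_force': np.float64(0.0), 'grip_width': np.float64(0.085)}
top 413.5185771876396 413.5185771876396 277.49142243933 206.2900245093435 [-0.00316257  0.          0.          0.          0.        ] [[-0.027, -1.0, -0.0], [-0.967, 0.026, -0.255], [0.255, -0.007, -0.967]] [0.03837862 0.60308023 0.76858313]
side 459.7344267808593 459.7344267808593 281.1433161889044 216.48444022462468 [-0.02730811  0.          0.          0.          0.        ] [[0.669, -0.743, -0.022], [-0.392, -0.328, -0.859], [0.631, 0.583, -0.511]] [-0.38496275  0.3063957   0.45226137]
```

View pics/top0.png

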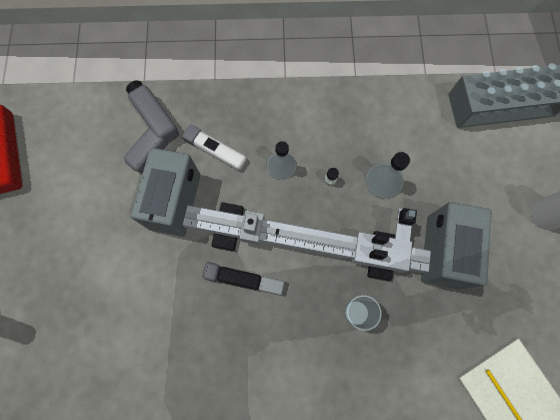

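View pics/side0.png

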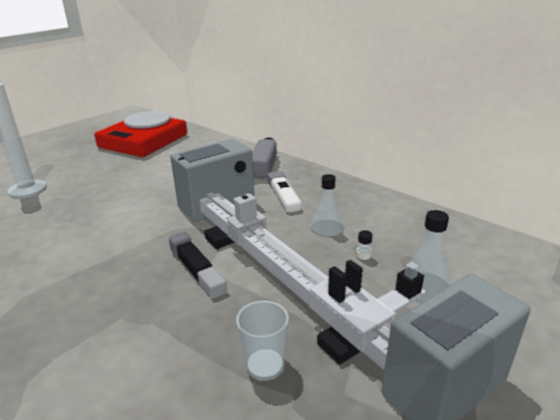

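Top view: the stop grip is at about (251,222), the notch near (277,232), and the carriage plates at (379,240) and (376,252). The cuvette is at (408,215) and the heads are at both ends. +y of the rail is to the left in the picture. The side view agrees.

```bash
cat > h.py <<'E'
import cv2,numpy as np
def load(n): return dict(np.load(n+".npz"))
def rays(c,uv):
    K=np.array([[c["fx"],0,c["cx"]],[0,c["fy"],c["cy"]],[0,0,1]])
    return cv2.undistortPoints(np.float64(uv).reshape(-1,1,2),K,c["distortion"]).reshape(-1,2)
def onplane(c,uv,z):
    n=rays(c,uv);d=np.c_[n,np.ones(len(n))]@c["R"];o=-c["R"].T@c["t"]
    return o+d*((z-o[2])/d[:,2])[:,None]
def cloud(c):
    h,w=c["depth"].shape;v,u=np.mgrid[:h,:w];n=rays(c,np.c_[u.ravel(),v.ravel()]);D=c["depth"].ravel()[:,None]
    return ((np.c_[n,np.ones(len(n))]*D-c["t"])@c["R"]).reshape(h,w,3)
E
python3 - <<'E'
from h import *
c=load("top");P=cloud(c);col=c["color"].astype(int);print(P[350,200],P[320,300])
def box(u0,u1,v0,v1,z0,z1,extra=None):
    m=np.zeros(P.shape[:2],bool);m[v0:v1,u0:u1]=1;m&=(P[...,2]>z0)&(P[...,2]<z1)
    if extra is not None:m&=extra
    n,l,s,_=cv2.connectedComponentsWithStats(m.astype(np.uint8))
    for i in range(1,n):
        if s[i,4]>8:
            q=P[l==i];r=cv2.minAreaRect((q[:,:2]*1000).astype(np.float32));print(s[i].tolist(),q.mean(0).round(4),np.round(r[0],1),np.round(r[1],1),round(r[2],1))
print("stop");box(230,275,200,250,.100,.118)
print("carr");box(355,400,225,265,.100,.12)
print("heads");box(125,205,140,240,.115,.135);box(420,500,195,295,.115,.135)
print("rail all");box(180,440,180,290,.040,.075)
# rail dark edge / rib line: fit by z 0.054-0.062
m=np.zeros(P.shape[:2],bool);m[215:265,272:352]=1
for lo,hi in((.044,.054),(.054,.064)):
    k=m&(P[...,2]>lo)&(P[...,2]<hi);q=P[k][:,:2];print(lo,k.sum(),cv2.fitLine(q.astype(np.float32),cv2.DIST_L2,0,.01,.01).ravel())
# others
for nm,b in dict(fs=(262,302,140,182,.1,.13),fb=(365,412,150,200,.12,.15),vial=(322,342,166,188,.04,.06),beak=(343,385,292,335,.07,.1),cuv=(395,420,205,230,.09,.125),refr=(200,290,260,297,.02,.05),ph=(180,250,124,172,.015,.045),).items():print(nm);box(*b)
im=c["color"][190:280,225:405,::-1];cv2.imwrite("pics/crop.png",cv2.resize(im,None,fx=4.4,fy=4.4,interpolation=cv2.INTER_CUBIC))
E
```

```text
[ 3.23415706e-01  1.88968503e-01 -3.05633742e-04] [ 0.37727254 -0.01913391 -0.00226163]
stop
[243, 213, 15, 19, 214] [0.5656 0.0764 0.1088] [566.7  76.6] [24.  34.5] 77.5
carr
[375, 235, 14, 8, 84] [ 0.5261 -0.1768  0.1093] [ 526.8 -177.3] [25.4 10.4] 78.9
[373, 249, 15, 9, 103] [ 0.4972 -0.1704  0.1113] [ 497.5 -171.5] [26.2 12.5] 75.7
heads
[130, 148, 61, 79, 3199] [0.6369 0.2492 0.1267] [640.7 250.8] [ 85.3 149.9] 77.6
[440, 202, 52, 84, 3567] [ 0.5091 -0.3309  0.1259] [ 511.9 -333.7] [ 85.2 150. ] 77.7
rail all
[180, 180, 260, 104, 6395] [ 0.5392 -0.0605  0.0579] [573.7 -53.2] [543.2 148.1] 77.3
[376, 180, 26, 10, 178] [ 0.6552 -0.2182  0.0517] [ 655.5 -220.3] [54.  18.4] 86.1
0.044 1145 [ 0.23580812  0.9717996   0.53844386 -0.04641209]
0.054 586 [ 0.21605091  0.9763821   0.53806806 -0.04737192]
fs
[276, 141, 13, 15, 148] [0.7177 0.0101 0.1121] [719.4   9.5] [24.6 26.6] 88.2
fb
[391, 152, 19, 19, 271] [ 0.6742 -0.2204  0.1358] [ 676.1 -221.8] [32.2 32.9] 1.9
vial
[327, 168, 12, 12, 114] [ 0.6814 -0.0991  0.0504] [682.  -99.3] [24.  23.7] 81.5
beak
[346, 295, 36, 36, 280] [ 0.3881 -0.1418  0.0823] [ 389.  -136.6] [63.6 64.2] 39.7
cuv
[402, 208, 15, 16, 190] [ 0.5724 -0.2377  0.1001] [ 573.5 -239.4] [26.9 26.9] 75.5
refr
[203, 262, 82, 33, 1261] [0.4634 0.099  0.03  ] [462.2  97.7] [170.1  35.9] 74.8
ph
[182, 124, 65, 46, 1066] [0.7599 0.1619 0.0267] [762.4 161.4] [156.1  38.4] 58.3
```

View pics/crop.png

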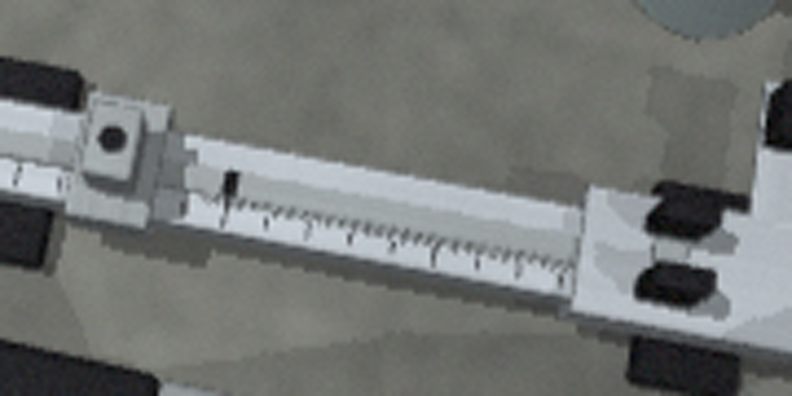

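Notch is at about (277.5,232) in the full image. The two heads give rail yaw −12.43° and origin (542.1, −33.9) mm. With that frame the stop is at y=113 (joint about 0.053) and the carriage at y=−143.5 (joint about 0.0165), and both sizes match the given ones. I can move now.

```bash
cat > g.py <<'E'
# usage: g.py railx raily z  -> offset/dr in move units, tool y along rail +x
import sys,numpy as np
from scipy.spatial.transform import Rotation as Ro
from bench import *
a=-12.43*np.pi/180;O=np.array([.5421,-.0339,0]);X=np.array([np.cos(a),np.sin(a),0]);Y=np.array([-np.sin(a),np.cos(a),0])
s=read_state();R=Ro.from_quat(np.roll(s["tcp_rot"],-1)).as_matrix();d=s["ee_pos"]-O
print("t",round(float(s["t"]),2),"rail xyz mm",np.round([1e3*d@X,1e3*d@Y,1e3*d[2]],1),"F rail",np.round([s["wrist_force"]@X,s["wrist_force"]@Y,s["wrist_force"][2]],1),"w",round(float(s["grip_width"])*1e3,1),"gf",round(float(s["gripper_force"]),1))
if len(sys.argv)>3:
    x,y,z=[float(v)/1e3 for v in sys.argv[1:4]];T=O+x*X+y*Y+[0,0,z]
    Rt=np.c_[-0*Y+np.cross(X,[0,0,-1]),X,[0,0,-1]]
    print("offset",np.round(R.T@(T-s["ee_pos"])/.4,4),"dr",np.round(Ro.from_matrix(R.T@Rt).as_rotvec()/.5,4))
E
python3 g.py 0 113.2 404
python3 - <<'E'
from h import *
c=load("top");p=onplane(c,[[277.5,231.8]],.054)[0]-[.5421,-.0339,0];a=np.deg2rad(-12.43)
print("notch rail",p[0]*np.cos(a)+p[1]*np.sin(a),-p[0]*np.sin(a)+p[1]*np.cos(a))
E
```

```text
t 0.1 rail xyz mm [-143.5 -569.1  404. ] F rail [-0.1 -0.2  0.2] w 85.3 gf 0.0
offset [ 1.3522 -1.0997  0.0016] dr [-2.6000e-03 -1.3000e-03 -1.7801e+00]
notch rail 0.0008496623428002406 0.058642503270802865
```

```bash
python3 -m crank '[{"offset":[0.62,-0.5,0],"dr":[0,0,-0.89],"gripper":1},{"offset":[0.62,-0.5,0],"dr":[0,0,-0.89],"gripper":1},{"offset":[0.62,-0.5,0],"dr":[0,0,-0.89],"gripper":1},{"offset":[0.62,-0.5,0],"dr":[0,0,-0.89],"gripper":1},{"offset":[0.62,-0.5,0],"dr":[0,0,-0.89],"gripper":1},{"offset":[0.62,-0.5,0],"dr":[0,0,-0.89],"gripper":1},{"offset":[0.62,-0.5,0],"dr":[0,0,-0.89],"gripper":1},{"offset":[0.62,-0.5,0],"dr":[0,0,-0.89],"gripper":1}]'; python3 g.py 0 113.2 404
```

```text
t: 0.77
ee_pos: [0.4124, -0.2661, 0.4045]
tcp_rot: [-0.001, 0.898, 0.439, 0.0]
wrist_force: [0.3, 0.1, 0.6]
grip_width: 0.0854
gripper_force: 0.0
t 0.77 rail xyz mm [ -76.6 -254.7  404.5] F rail [0.3 0.2 0.6] w 85.4 gf 0.0
offset [ 0.9128 -0.222   0.002 ] dr [-0.0018 -0.0016 -0.888 ]
```

```bash
python3 -m crank '[{"offset":[0.8,-0.2,0],"dr":[0,0,-0.888],"gripper":1},{"offset":[0.8,-0.2,0],"dr":[0,0,-0.888],"gripper":1},{"offset":[0.8,-0.2,0],"dr":[0,0,-0.888],"gripper":1},{"offset":[0.8,-0.2,0],"dr":[0,0,-0.888],"gripper":1},{"offset":[0.8,-0.2,0],"dr":[0,0,-0.888],"gripper":1},{"offset":[0.8,-0.2,0],"dr":[0,0,-0.888],"gripper":1},{"offset":[0.8,-0.2,0],"dr":[0,0,-0.888],"gripper":1},{"offset":[0.8,-0.2,0],"dr":[0,0,-0.888],"gripper":1}]' >/dev/null; python3 g.py 0 113.2 310
```

```text
t 1.43 rail xyz mm [-11.   68.  404.6] F rail [ 0.6 -0.4 -1. ] w 85.7 gf 0.0
offset [0.1131 0.0276 0.2364] dr [-0.0005 -0.0001 -0.0011]
```

```bash
python3 -m crank '[{"offset":[0.113,0.0275,0],"dr":[0,0,0],"gripper":1},{"offset":[0.113,0.0275,0.1],"dr":[0,0,0],"gripper":1},{"offset":[0.113,0.0275,0.2],"dr":[0,0,0],"gripper":1},{"offset":[0.113,0.0275,0.236],"dr":[0,0,0],"gripper":0.2},{"offset":[0.113,0.0275,0.236],"dr":[0,0,0],"gripper":0.2},{"offset":[0.113,0.0275,0.236],"dr":[0,0,0],"gripper":0.2},{"offset":[0.113,0.0275,0.236],"dr":[0,0,0],"gripper":0.2}]' >/dev/null; python3 g.py 0 113.2 252
python3 - <<'E'
from bench import *
import cv2
c=camera("wrist");cv2.imwrite("pics/w1.png",c["color"][:,:,::-1])
E
```

```text
t 2.02 rail xyz mm [  0.8 110.8 311.5] F rail [0.2 0.8 0.4] w 51.5 gf 0.0
offset [ 0.006  -0.0022  0.1487] dr [ 0.0034 -0.0012 -0.0027]
```

View pics/w1.png

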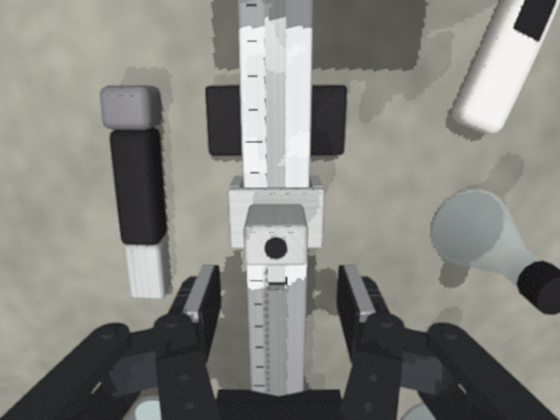

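The wrist view shows the stop grip at (276,235), centred between the fingers at x≈205 and x≈350. I'll descend and grip.

```bash
python3 -m crank '[{"offset":[0.004,-0.001,0.08],"dr":[0,0,0],"gripper":0.2},{"offset":[0.004,-0.001,0.145],"dr":[0,0,0],"gripper":0.2},{"offset":[0.004,-0.001,0.145],"dr":[0,0,0],"gripper":0.2},{"offset":[0.004,-0.001,0.145],"dr":[0,0,0],"gripper":-0.4},{"offset":[0.004,-0.001,0.145],"dr":[0,0,0],"gripper":-0.4},{"offset":[0.004,-0.001,0.145],"dr":[0,0,0],"gripper":-0.4},{"offset":[0.004,-0.001,0.145],"dr":[0,0,0],"gripper":-0.4},{"offset":[0.004,-0.001,0.145],"dr":[0,0,0],"gripper":-0.4}]' >/dev/null; python3 g.py 0 60 252
```

```text
t 2.73 rail xyz mm [ -0.4 112.3 254. ] F rail [-5.  -0.4  4.1] w 33.2 gf 62.1
offset [-0.1307  0.0012  0.005 ] dr [ 0.0007 -0.0004 -0.0022]
```

```bash
python3 -m crank '[{"offset":[-0.02,0,0],"dr":[0,0,0],"gripper":-0.4},{"offset":[-0.045,0,0],"dr":[0,0,0],"gripper":-0.4},{"offset":[-0.07,0,0],"dr":[0,0,0],"gripper":-0.4},{"offset":[-0.095,0,0],"dr":[0,0,0],"gripper":-0.4},{"offset":[-0.11,0,0],"dr":[0,0,0],"gripper":-0.4},{"offset":[-0.118,0,0],"dr":[0,0,0],"gripper":-0.4},{"offset":[-0.118,0,0],"dr":[0,0,0],"gripper":-0.4},{"offset":[-0.118,0,0],"dr":[0,0,0],"gripper":-0.4}]' >/dev/null; python3 g.py 0 60 252;python3 - <<'E'
from bench import *
import cv2
c=camera("side");cv2.imwrite("pics/s1.png",cv2.resize(c["color"][140:340,180:420,::-1],None,fx=3,fy=3))
E
```

```text
t 3.4 rail xyz mm [ -0.4  64.7 254. ] F rail [-5.2 -4.9  5.4] w 33.2 gf 62.2
offset [-0.0116  0.001   0.005 ] dr [ 0.001   0.0011 -0.0019]
```

View pics/s1.png

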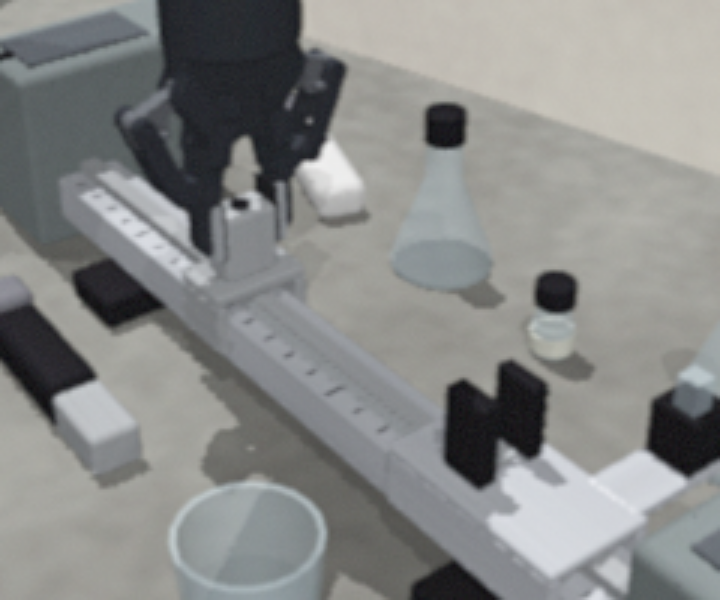

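The stop moved with the gripper and is held square, about 4–5 mm short of the notch. I'll creep in and watch the force.

```bash
python3 -m crank '[{"offset":[-0.003,0,0],"dr":[0,0,0],"gripper":-0.4},{"offset":[-0.003,0,0],"dr":[0,0,0],"gripper":-0.4}]' >/dev/null; python3 g.py
python3 -m crank '[{"offset":[-0.003,0,0],"dr":[0,0,0],"gripper":-0.4},{"offset":[-0.003,0,0],"dr":[0,0,0],"gripper":-0.4}]' >/dev/null; python3 g.py
python3 -m crank '[{"offset":[-0.003,0,0],"dr":[0,0,0],"gripper":-0.4},{"offset":[-0.003,0,0],"dr":[0,0,0],"gripper":-0.4}]' >/dev/null; python3 g.py
python3 -m crank '[{"offset":[-0.003,0,0],"dr":[0,0,0],"gripper":-0.4},{"offset":[-0.003,0,0],"dr":[0,0,0],"gripper":-0.4}]' >/dev/null; python3 g.py
```

```text
t 3.62 rail xyz mm [ -0.4  63.9 254. ] F rail [-6.3  0.6  4.2] w 33.1 gf 62.1
t 3.78 rail xyz mm [ -0.4  63.  254. ] F rail [-5.9  1.7  4.9] w 32.9 gf 62.0
t 3.95 rail xyz mm [ -0.4  61.6 254. ] F rail [-5.  -2.2  4.2] w 33.3 gf 62.1
t 4.12 rail xyz mm [ -0.4  60.2 254. ] F rail [-5.5 -2.5  6.1] w 33.0 gf 62.1
```

```bash
python3 -m crank '[{"offset":[0,0,0],"dr":[0,0,0],"gripper":0.2},{"offset":[0,0,0],"dr":[0,0,0],"gripper":0.2},{"offset":[0,0,0],"dr":[0,0,0],"gripper":0.2},{"offset":[0,0,-0.08],"dr":[0,0,0],"gripper":0.3},{"offset":[0,0,-0.16],"dr":[0,0,0],"gripper":0.3},{"offset":[-0.08,0,-0.2],"dr":[0,0,0],"gripper":0.3},{"offset":[-0.18,0,-0.2],"dr":[0,0,0],"gripper":0.3},{"offset":[-0.28,0,-0.2],"dr":[0,0,0],"gripper":0.3}]' >/dev/null; python3 g.py -3.5 -143.5 310
python3 - <<'E'
from h import *
from bench import *
c=camera("top");P=cloud(c);cv2.imwrite("pics/t2.png",c["color"][140:300,120:440,::-1])
m=(P[...,2]>.100)&(P[...,2]<.118);m[:,:240]=0;m[:200]=0;m[250:]=0;m[:,310:]=0
n,l,s,_=cv2.connectedComponentsWithStats(m.astype(np.uint8));a=np.deg2rad(-12.43)
for i in range(1,n):
    if s[i,4]>30:
        r=cv2.minAreaRect((P[l==i][:,:2]*1000).astype(np.float32));p=np.array(r[0])-[542.1,-33.9]
        print(s[i],r[1],"rail",p[0]*np.cos(a)+p[1]*np.sin(a),-p[0]*np.sin(a)+p[1]*np.cos(a))
E
```

```text
t 4.78 rail xyz mm [ 3.000e-01 -5.220e+01  3.346e+02] F rail [ 0.6 -1.1  0.5] w 55.4 gf 0.0
offset [-0.2283 -0.0103  0.0613] dr [ 0.0104 -0.0003  0.0029]
[270 218  15  19 211] (23.839622497558594, 34.00718688964844) rail 0.19169893811061556 60.16370643060048
```

View pics/t2.png

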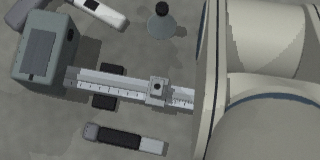

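The crop shows the stop at crop pixel (158,88), measured at y=60.2 mm in the rail frame, so it is in the notch. Next is the carriage, with the tool 3.5 mm toward the post.

```bash
python3 -m crank '[{"offset":[-0.1,-0.01,0],"dr":[0,0,0],"gripper":0.3},{"offset":[-0.2,-0.01,0.02],"dr":[0,0,0],"gripper":0.3},{"offset":[-0.228,-0.01,0.06],"dr":[0,0,0],"gripper":0.3},{"offset":[-0.228,-0.01,0.06],"dr":[0,0,0],"gripper":0.3},{"offset":[-0.228,-0.01,0.06],"dr":[0,0,0],"gripper":0.3},{"offset":[-0.228,-0.01,0.06],"dr":[0,0,0],"gripper":0.3}]' >/dev/null; python3 g.py -3.5 -143.5 254
python3 - <<'E'
from bench import *
import cv2
c=camera("wrist");cv2.imwrite("pics/w2.png",c["color"][:,:,::-1])
E
```

```text
t 5.33 rail xyz mm [  -4.2 -142.4  308.8] F rail [ 0.2  0.5 -0.2] w 55.5 gf 0.0
offset [-0.0028  0.0016  0.137 ] dr [ 0.0013 -0.0003 -0.0021]
```

View pics/w2.png

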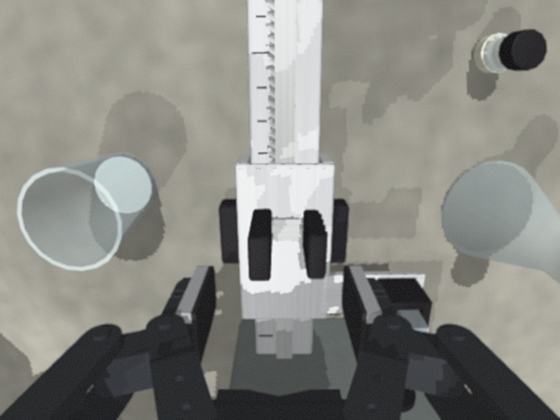

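The plates are at (260,245) and (315,243), between the fingers. The cuvette at (410,310) is clear of the right finger. I'll descend and squeeze.

```bash
python3 -m crank '[{"offset":[-0.002,0.0016,0],"dr":[0,0,0],"gripper":0.45},{"offset":[-0.002,0.0016,0.07],"dr":[0,0,0],"gripper":0.45},{"offset":[-0.002,0.0016,0.137],"dr":[0,0,0],"gripper":0.45},{"offset":[-0.002,0.0016,0.137],"dr":[0,0,0],"gripper":0.45},{"offset":[-0.002,0.0016,0.137],"dr":[0,0,0],"gripper":0.45}]' >/dev/null; python3 g.py
python3 -m crank '[{"offset":[0,0,0],"dr":[0,0,0],"gripper":-0.5},{"offset":[0,0,0],"dr":[0,0,0],"gripper":-0.5},{"offset":[0,0,0],"dr":[0,0,0],"gripper":-0.5},{"offset":[0,0,0],"dr":[0,0,0],"gripper":-0.5},{"offset":[0,0,0],"dr":[0,0,0],"gripper":-0.5},{"offset":[0,0,0],"dr":[0,0,0],"gripper":-0.5}]' >/dev/null; python3 g.py -3.5 -10 254
```

```text
t 5.8 rail xyz mm [  -4.1 -142.9  253.1] F rail [-0.2 -0.7 -0.1] w 61.6 gf 0.0
t 6.3 rail xyz mm [  -4.4 -143.5  256.3] F rail [-10.8   1.1  19.6] w 30.8 gf 58.0
offset [0.3339 0.0019 0.0058] dr [ 0.0006  0.0003 -0.0012]
```

```bash
python3 -m crank '[{"offset":[0,0,-0.006],"dr":[0,0,0],"gripper":-0.5},{"offset":[0.02,0,-0.006],"dr":[0,0,0],"gripper":-0.5},{"offset":[0.04,0,-0.006],"dr":[0,0,0],"gripper":-0.5},{"offset":[0.04,0,-0.006],"dr":[0,0,0],"gripper":-0.5}]' >/dev/null; python3 g.py -3.5 -10 254
```

```text
t 6.63 rail xyz mm [  -4.5 -126.7  256.6] F rail [-5.2  1.2 -5.3] w 30.1 gf 67.9
offset [0.2917 0.0024 0.0065] dr [-0.0004 -0.0004 -0.0006]
```

```bash
python3 -m crank '[{"offset":[0.03,0,0],"dr":[0,0,0],"gripper":-0.5},{"offset":[0.07,0,0],"dr":[0,0,0],"gripper":-0.5},{"offset":[0.11,0,0],"dr":[0,0,0],"gripper":-0.5},{"offset":[0.15,0,0],"dr":[0,0,0],"gripper":-0.5},{"offset":[0.19,0,0],"dr":[0,0,0],"gripper":-0.5},{"offset":[0.23,0,0],"dr":[0,0,0],"gripper":-0.5},{"offset":[0.265,0,0],"dr":[0,0,0],"gripper":-0.5},{"offset":[0.275,0,0],"dr":[0,0,0],"gripper":-0.5}]' >/dev/null; python3 g.py;python3 -m crank '[{"offset":[0,0,0],"dr":[0,0,0],"gripper":-0.5},{"offset":[0,0,0],"dr":[0,0,0],"gripper":-0.5}]' >/dev/null;python3 g.py -3.5 -10 256.6
python3 - <<'E'
from bench import *
import cv2
c=camera("side");cv2.imwrite("pics/s2.png",cv2.resize(c["color"][140:340,180:420,::-1],None,fx=3,fy=3))
E
```

```text
t 7.3 rail xyz mm [ -4.6 -16.  256.6] F rail [-4.9 -1.2 -4.2] w 30.0 gf 68.2
t 7.47 rail xyz mm [ -4.5 -16.8 256.6] F rail [-6.2  1.  -4.7] w 30.2 gf 68.3
offset [ 0.0171  0.0026 -0.0001] dr [-0.0012 -0.0003  0.0005]
```

View pics/s2.png

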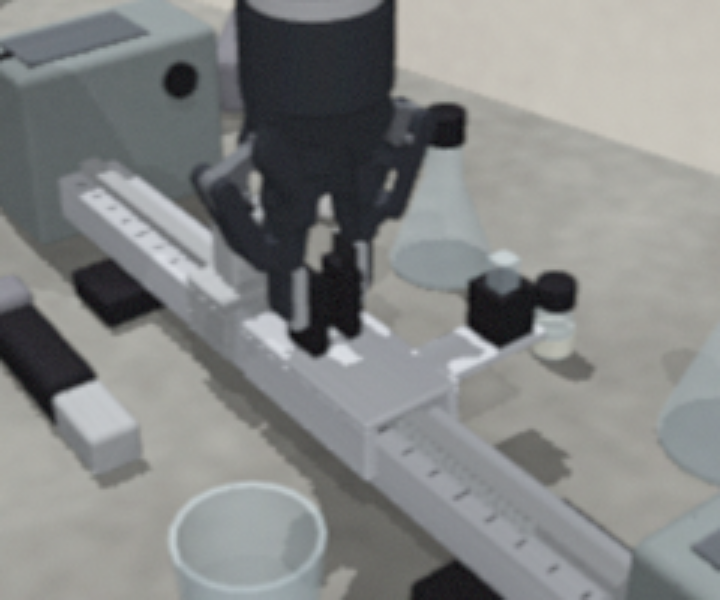

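The carriage rides with the gripper and the stop is just ahead with a small gap. I'll creep to contact.

```bash
python3 -m crank '[{"offset":[0.01,0,0],"dr":[0,0,0],"gripper":-0.5},{"offset":[0.01,0,0],"dr":[0,0,0],"gripper":-0.5}]' >/dev/null; python3 g.py
python3 -m crank '[{"offset":[0.0025,0,0],"dr":[0,0,0],"gripper":-0.5},{"offset":[0.0025,0,0],"dr":[0,0,0],"gripper":-0.5}]' >/dev/null; python3 g.py
python3 -m crank '[{"offset":[0.0025,0,0],"dr":[0,0,0],"gripper":-0.5},{"offset":[0.0025,0,0],"dr":[0,0,0],"gripper":-0.5}]' >/dev/null; python3 g.py
```

```text
t 7.68 rail xyz mm [ -4.5 -13.1 256.6] F rail [-6.   1.3 -4.3] w 30.3 gf 68.4
t 7.85 rail xyz mm [ -4.6 -12.4 256.6] F rail [-6.9  0.1 -4. ] w 29.9 gf 68.4
t 8.02 rail xyz mm [ -4.5 -11.4 256.6] F rail [-6.6 -0.7 -4.6] w 30.0 gf 68.4
```

```bash
python3 -m crank '[{"offset":[0.0015,0,0],"dr":[0,0,0],"gripper":-0.5},{"offset":[0.0015,0,0],"dr":[0,0,0],"gripper":-0.5}]' >/dev/null; python3 g.py
python3 -m crank '[{"offset":[0.0015,0,0],"dr":[0,0,0],"gripper":-0.5},{"offset":[0.0015,0,0],"dr":[0,0,0],"gripper":-0.5}]' >/dev/null; python3 g.py
```

```text
t 8.18 rail xyz mm [ -4.5 -10.9 256.6] F rail [-6.5 -0.5 -3.8] w 30.4 gf 68.4
t 8.35 rail xyz mm [ -4.6 -10.3 256.6] F rail [-5.5  0.1 -3.8] w 30.0 gf 68.4
```

```bash
python3 -m crank '[{"offset":[0.0015,0,0],"dr":[0,0,0],"gripper":-0.5},{"offset":[0.0015,0,0],"dr":[0,0,0],"gripper":-0.5}]' >/dev/null; python3 g.py
python3 -m crank '[{"offset":[0.0015,0,0],"dr":[0,0,0],"gripper":-0.5},{"offset":[0.0015,0,0],"dr":[0,0,0],"gripper":-0.5}]' >/dev/null; python3 g.py
```

```text
t 8.52 rail xyz mm [ -4.5  -9.7 256.6] F rail [-6.1 -0.1 -3.9] w 29.7 gf 68.4
t 8.68 rail xyz mm [ -4.5  -9.1 256.6] F rail [-6.  -0.6 -4.5] w 30.1 gf 68.4
```

```bash
python3 - <<'E'
from bench import *
import cv2,numpy as np
c=camera("wrist");np.savez("wrist.npz",**c);cv2.imwrite("pics/w3.png",cv2.resize(c["color"][100:300,180:400,::-1],None,fx=3,fy=3))
E
```

```text
(no output)
```

View pics/w3.png

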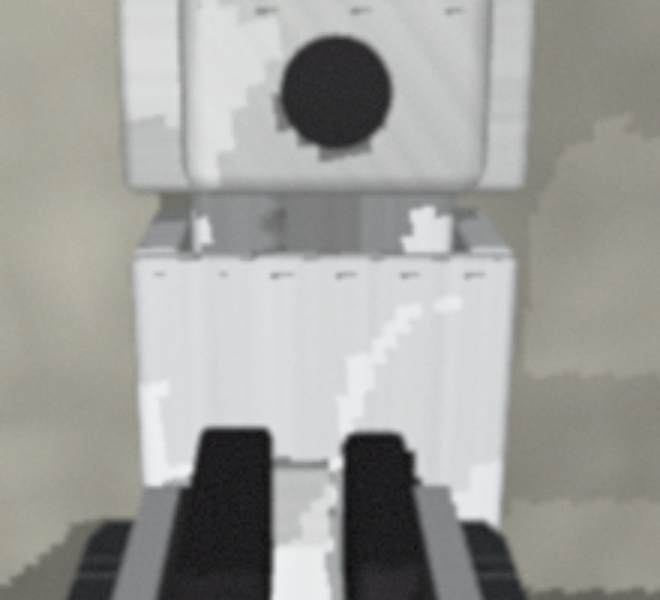

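The saddle's edge is at crop row 190 and the deck's front edge at row 255, so there is a visible gap. I'll measure it.

```bash
python3 - <<'E'
from h import *
c=load("wrist");P=cloud(c);a=np.deg2rad(-12.43)
def rf(p):p=p-np.array([.5421,-.0339,0]);return np.round(1e3*np.array([p[0]*np.cos(a)+p[1]*np.sin(a),-p[0]*np.sin(a)+p[1]*np.cos(a),p[2]]),1)
for u in(228,345):
    print(u)
    for v in range(145,200,3):print(v,rf(P[v,u]))
print(rf(onplane(c,[[290,185]],.066)[0]),rf(onplane(c,[[228,163]],.068)[0]))
E
```

```text
228
145 [-26.5  49.2  69.3]
148 [-26.6  47.8  69.1]
151 [-26.6  46.6  69.5]
154 [-26.8  45.   68.3]
157 [-26.6  43.9  69.8]
160 [-26.9  42.3  68.4]
163 [-27.   40.9  68. ]
166 [-36.8  24.8   0.8]
169 [-36.9  22.7   0. ]
172 [-37.   20.8   0.1]
175 [-37.   19.1   1.2]
178 [-29.5  30.2  52.9]
181 [-28.8  30.   58.2]
184 [-28.   30.2  64.3]
187 [-27.7  29.4  66.5]
190 [-27.8  28.   66.6]
193 [-27.9  26.4  66.2]
196 [-27.8  25.4  67.5]
199 [-27.9  23.8  67.1]
345
145 [24.6 49.  68.4]
148 [24.7 47.7 68.8]
151 [24.8 46.3 68.2]
154 [24.9 45.  68.4]
157 [24.8 43.8 69.3]
160 [24.9 42.5 69.1]
163 [25.3 40.7 67.3]
166 [37.7 24.8  0.6]
169 [37.9 22.8  0.3]
172 [38.  20.9  0.6]
175 [38.1 18.9  0.5]
178 [28.6 29.8 51.5]
181 [27.4 30.2 58.7]
184 [26.2 30.5 65.5]
187 [25.9 29.5 67.2]
190 [26.  28.1 67. ]
193 [26.  26.7 67.4]
196 [26.3 25.  66.5]
199 [26.2 23.8 67.3]
[ 0.8 30.2 66. ] [-27.   40.9  68. ]
```

The gap is 10.3 mm: face at y=40.5, deck end at y=30.1. The grip therefore sits 10 mm ahead of the carriage's joint origin, so I need to keep sliding: 8 mm first, then creep.

```bash
python3 -m crank '[{"offset":[0.01,0,0],"dr":[0,0,0],"gripper":-0.5},{"offset":[0.02,0,0],"dr":[0,0,0],"gripper":-0.5},{"offset":[0.02,0,0],"dr":[0,0,0],"gripper":-0.5}]' >/dev/null; python3 g.py
python3 -m crank '[{"offset":[0.0025,0,0],"dr":[0,0,0],"gripper":-0.5},{"offset":[0.0025,0,0],"dr":[0,0,0],"gripper":-0.5}]' >/dev/null; python3 g.py
python3 -m crank '[{"offset":[0.002,0,0],"dr":[0,0,0],"gripper":-0.5},{"offset":[0.002,0,0],"dr":[0,0,0],"gripper":-0.5}]' >/dev/null; python3 g.py
cat > gap.py <<'E'
from h import *
from bench import camera
c=camera("wrist");P=cloud(c);a=np.deg2rad(-12.43)
p=P-np.array([.5421,-.0339,0]);x=p[...,0]*np.cos(a)+p[...,1]*np.sin(a);y=-p[...,0]*np.sin(a)+p[...,1]*np.cos(a)
for u in(228,345):
    k=(P[60:215,u,2]>.0635)&(P[60:215,u,2]<.075);yy=np.sort(y[60:215,u][k])*1e3;d=np.diff(yy);i=d.argmax();print("col",u,"gap",yy[i].round(1),yy[i+1].round(1),"top range",yy[0].round(1),yy[-1].round(1))
E
python3 gap.py
```

```text
t 8.98 rail xyz mm [ -4.5  -0.7 256.6] F rail [-6.4  1.5 -4.8] w 30.2 gf 68.4
t 9.15 rail xyz mm [ -4.5   0.  256.6] F rail [-5.7  0.9 -4.5] w 30.1 gf 68.4
t 9.32 rail xyz mm [ -4.5   0.8 256.6] F rail [-5.7 -0.2 -4.6] w 29.9 gf 68.4
col 228 gap 46.3 47.2 top range 26.3 80.1
col 345 gap 39.2 40.3 top range 26.5 80.1
```

```bash
python3 -m crank '[{"offset":[0.001,0,0],"dr":[0,0,0],"gripper":-0.5},{"offset":[0.001,0,0],"dr":[0,0,0],"gripper":-0.5}]' >/dev/null; python3 g.py
python3 -m crank '[{"offset":[0.001,0,0],"dr":[0,0,0],"gripper":-0.5},{"offset":[0.001,0,0],"dr":[0,0,0],"gripper":-0.5}]' >/dev/null; python3 g.py;python3 gap.py
```

```text
t 9.53 rail xyz mm [ -4.6   1.1 256.6] F rail [-6.  -0.3 -3.6] w 29.9 gf 68.4
t 9.7 rail xyz mm [ -4.6   1.3 256.6] F rail [-5.9 -2.6 -3.9] w 30.0 gf 68.4
col 228 gap 39.9 41.2 top range 26.5 80.1
col 345 gap 32.8 33.8 top range 26.6 80.5
```

Contact has begun (−2.6 N). I'll let go, wait, then lift.

```bash
python3 -m crank '[{"offset":[0,0,0],"dr":[0,0,0],"gripper":0.4},{"offset":[0,0,0],"dr":[0,0,0],"gripper":0.4},{"offset":[0,0,0],"dr":[0,0,0],"gripper":0.4},{"offset":[0,0,0],"dr":[0,0,0],"gripper":0.4},{"offset":[0,0,-0.05],"dr":[0,0,0],"gripper":0.4},{"offset":[0,0,-0.13],"dr":[0,0,0],"gripper":0.4},{"offset":[0,0,-0.18],"dr":[0,0,0],"gripper":0.4},{"offset":[0,0,-0.18],"dr":[0,0,0],"gripper":0.4}]' >/dev/null; python3 g.py;python3 gap.py
python3 - <<'E'
from bench import *
from h import *
c=camera("wrist");cv2.imwrite("pics/w4.png",c["color"][:,:,::-1]);P=cloud(c);a=np.deg2rad(-12.43)
p=P-np.array([.5421,-.0339,0]);x=(p[...,0]*np.cos(a)+p[...,1]*np.sin(a))*1e3;y=(-p[...,0]*np.sin(a)+p[...,1]*np.cos(a))*1e3;z=P[...,2]
m=(z>.102)&(z<.120)&(abs(x)<25)&(y>-20)&(y<80)
n,l,s,_=cv2.connectedComponentsWithStats(m.astype(np.uint8))
for i in range(1,n):
    if s[i,4]>60:
        k=l==i;q=[np.percentile(w[k],[2,98]).round(1) for w in(x,y)];print(s[i,4],q)
E
```

```text
t 10.42 rail xyz mm [ -2.3   1.6 332.4] F rail [0.5 0.  1. ] w 59.6 gf 0.0
2833 [array([-16.4,  15.8]), array([49.2, 71.6])]
985 [array([-20. ,  -8.4]), array([-11.5,  13. ])]
832 [array([10.6, 21.1]), array([-11.7,  12.9])]Traceback (most recent call last):
  File "gap.py", line 6, in <module>
    k=(P[60:215,u,2]>.0635)&(P[60:215,u,2]<.075);yy=np.sort(y[60:215,u][k])*1e3;d=np.diff(yy);i=d.argmax();print("col",u,"gap",yy[i].round(1),yy[i+1].round(1),"top range",yy[0].round(1),yy[-1].round(1))
                                                                                                ~~~~~~~~^^
ValueError: attempt to get argmax of an empty sequence
```

View pics/w4.png

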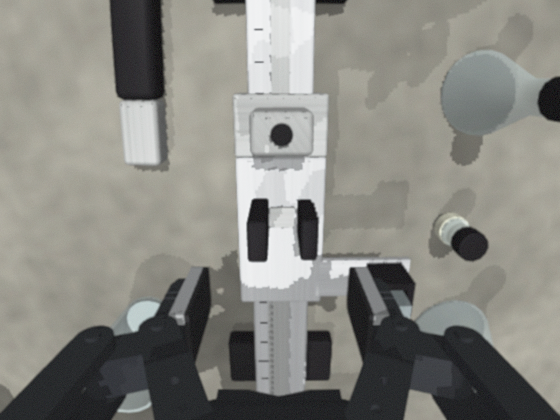

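The view shows the deck meeting the saddle at row 157 with no gap. The stop grip is at y=60.4 and the carriage grip at y=0.7 (contact is 60 apart). The tab's outer face is at x≈+21, so it is released, and the fingers are clear.

```bash
python3 -m crank '[{"offset":[0,0,-0.05],"dr":[0,0,0],"gripper":0.4},{"offset":[0,0,-0.05],"dr":[0,0,0],"gripper":0.4},{"offset":[0,0,-0.05],"dr":[0,0,0],"gripper":0.4},{"offset":[0,0,-0.05],"dr":[0,0,0],"gripper":0.4}]' >/dev/null; python3 -c "
from bench import *
print(hand_in())"
```

```text
the job is handed in; nothing more can be done
None
```

I handed the job in at about 11 s with the stop block measured at the notch (60.4 mm against 60), the carriage's nose against it, the lock tab let go and the gripper clear; `hand_in()` gave no verdict, so I can't confirm it was judged a pass.

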